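Make up the specimen tray and hold the cool box open

TASK

A colleague is about to pack the white tray into the red cool box. Bring the tray to exactly three pots by adding two of the standing ones upright to the one already in it, leaving the other two pots, the scanner, stapler and stamp where they are. Then tug the cool box's lid by its handle, before touching the yellow slide, to learn whether it is caught; if it is caught, push the slide across to its other end to free it (moving it when it is not caught would lock it); then raise the lid at least 40 degrees and finish still holding it open and steady in the gripper, because it falls shut when let go.

Things in the scene. Friction and masses are not known exactly. Their poses are not given: they have to be found in the camera images.
- tray: white open tray, fixed to the counter, 100 (x) x 220 (y) x 18 mm high, walls and floor 4 mm thick; origin at the centre of its underside, y along its length, z up. One pot (pot_a) already stands near its -y end, 50 to 70 mm from the centre along y; the rest of it is empty.
- pot_a: the pot already in the tray, a screw-capped specimen pot, a plain upright cylinder 36 mm in diameter and 60 mm tall, clear with amber content, white label, green cap, about 60 g; origin at the centre of its underside, z up along its axis. It stays in the tray.
- pot_b: one of the four loose pots standing in a row on the counter on the robot's side of the tray, a screw-capped specimen pot, a plain upright cylinder 36 mm in diameter and 60 mm tall, clear with amber content, white label, green cap, about 60 g; origin at the centre of its underside, z up along its axis. Which pot stands at which place varies.
- pot_c: one of the four loose pots standing in a row on the counter on the robot's side of the tray, a screw-capped specimen pot, a plain upright cylinder 36 mm in diameter and 60 mm tall, clear with amber content, white label, green cap, about 60 g; origin at the centre of its underside, z up along its axis. Which pot stands at which place varies.
- pot_d: one of the four loose pots standing in a row on the counter on the robot's side of the tray, a screw-capped specimen pot, a plain upright cylinder 36 mm in diameter and 60 mm tall, clear with amber content, white label, green cap, about 60 g; origin at the centre of its underside, z up along its axis. Which pot stands at which place varies.
- pot_e: one of the four loose pots standing in a row on the counter on the robot's side of the tray, a screw-capped specimen pot, a plain upright cylinder 36 mm in diameter and 60 mm tall, clear with amber content, white label, green cap, about 60 g; origin at the centre of its underside, z up along its axis. Which pot stands at which place varies.
- coolbox: red insulated cool box with a white lid, fixed to the counter: 200 (x) x 260 (y) x 120 mm high without the lid, the lid 20 mm thick on top of it with the same outline (its top is 140 mm above the counter when shut). Origin at the centre of the underside; its x points away from the robot (within 0.2 rad), y to the left, z up. The lid is hinged along the far (+x) top edge.
- lid (a joint): lid angle in rad: 0 shut, grows as the front edge (nearest the robot) rises, stop at 1.3. At the handle it takes about 2.5 N to lift; it has no stay and falls shut from any angle. If it is caught it rises only about 0.03 rad (5 mm at the handle) and then stops hard; if not it rises freely.
- lid_hinge (a point): point on the lid's hinge axis, at the middle of the box's far top edge, 120 mm above the counter; the axis runs along the box's y.
- lid_handle (a point): middle of the black bar handle on the lid: a round bar 10 mm thick and 90 mm long, along the box's y, its centre 35 mm above the lid's top (clear gap 30 mm under it). With the lid shut it lies 165 mm on the robot's side of the hinge along the box's -x, 65 mm to the left (+y) of the box's middle, 55 mm above the hinge. The bar may pivot between the finger pads.
- slide (a joint): yellow slide catch on the lid: 0 (to 0.002) at its left (+y) end where it starts, 0.030 (m) at its right (-y) end; it stays where it is left, friction about 2 N. One end locks the lid, the other frees it (push it fully across: only the last 10 mm towards the free end are sure to be free). Which end locks varies and cannot be seen: the keeper is inside the box.
- slide_tab (a point): middle of the slide's upright yellow tab, 14 (box x) x 16 (box y) x 30 mm tall standing on the lid's top; the point is 22 mm above the lid's top, and the tab reaches 8 mm higher. With the lid shut it lies 172 mm on the robot's side of the hinge and, at slide 0, 55 mm to the right (-y) of the box's middle. It travels along the box's -y and rides on the lid.
- scanner: black and grey handheld barcode scanner lying on the counter to the right of the box and nearer the robot, about 165 x 50 x 34 mm, origin at its underside; bystander.
- stapler: blue stapler, 130 x 34 x 40 mm, on the counter to the left of the pots, origin at the centre of its underside; bystander.
- stamp: hand stamp with wooden knob, 30 x 30 x 58 mm, standing between tray and cool box on their far side, origin at the centre of its underside; bystander.

How it is judged:
On the way, in this order (a step that is already met when the one before it is completed fails the run):
1. exactly three pots stand in the tray, released, the other two left where they were (x of pot_a in the frame of tray between -0.045 and 0.045 m and y of pot_a in the frame of tray between -0.105 and 0.105 m and z of pot_a in the frame of tray below 0.012 m and angle between pot_a's own z axis and vertical below 0.2 rad and linear speed of pot_a below 0.03 m/s and ((x of pot_b in the frame of tray between -0.045 and 0.045 m and y of pot_b in the frame of tray between -0.105 and 0.105 m and z of each of pot_b, pot_c in the frame of tray below 0.012 m and angle between each of pot_b, pot_c, pot_d, pot_e's own z axis and vertical below 0.2 rad and linear speed of each of pot_b, pot_c below 0.03 m/s and x of pot_c in the frame of tray between -0.045 and 0.045 m and y of pot_c in the frame of tray between -0.105 and 0.105 m and distance of each of pot_d, pot_e from where it was at the start of the episode below 0.03 m) or (x of pot_b in the frame of tray between -0.045 and 0.045 m and y of pot_b in the frame of tray between -0.105 and 0.105 m and z of each of pot_b, pot_d in the frame of tray below 0.012 m and angle between each of pot_b, pot_c, pot_d, pot_e's own z axis and vertical below 0.2 rad and linear speed of each of pot_b, pot_d below 0.03 m/s and distance of each of pot_c, pot_e from where it was at the start of the episode below 0.03 m and x of pot_d in the frame of tray between -0.045 and 0.045 m and y of pot_d in the frame of tray between -0.105 and 0.105 m) or (x of pot_b in the frame of tray between -0.045 and 0.045 m and y of pot_b in the frame of tray between -0.105 and 0.105 m and z of each of pot_b, pot_e in the frame of tray below 0.012 m and angle between each of pot_b, pot_c, pot_d, pot_e's own z axis and vertical below 0.2 rad and linear speed of each of pot_b, pot_e below 0.03 m/s and distance of each of pot_c, pot_d from where it was at the start of the episode below 0.03 m and x of pot_e in the frame of tray between -0.045 and 0.045 m and y of pot_e in the frame of tray between -0.105 and 0.105 m) or (distance of each of pot_b, pot_e from where it was at the start of the episode below 0.03 m and angle between each of pot_b, pot_c, pot_d, pot_e's own z axis and vertical below 0.2 rad and x of pot_c in the frame of tray between -0.045 and 0.045 m and y of pot_c in the frame of tray between -0.105 and 0.105 m and z of each of pot_c, pot_d in the frame of tray below 0.012 m and linear speed of each of pot_c, pot_d below 0.03 m/s and x of pot_d in the frame of tray between -0.045 and 0.045 m and y of pot_d in the frame of tray between -0.105 and 0.105 m) or (distance of each of pot_b, pot_d from where it was at the start of the episode below 0.03 m and angle between each of pot_b, pot_c, pot_d, pot_e's own z axis and vertical below 0.2 rad and x of pot_c in the frame of tray between -0.045 and 0.045 m and y of pot_c in the frame of tray between -0.105 and 0.105 m and z of each of pot_c, pot_e in the frame of tray below 0.012 m and linear speed of each of pot_c, pot_e below 0.03 m/s and x of pot_e in the frame of tray between -0.045 and 0.045 m and y of pot_e in the frame of tray between -0.105 and 0.105 m) or (distance of each of pot_b, pot_c from where it was at the start of the episode below 0.03 m and angle between each of pot_b, pot_c, pot_d, pot_e's own z axis and vertical below 0.2 rad and x of pot_d in the frame of tray between -0.045 and 0.045 m and y of pot_d in the frame of tray between -0.105 and 0.105 m and z of each of pot_d, pot_e in the frame of tray below 0.012 m and linear speed of each of pot_d, pot_e below 0.03 m/s and x of pot_e in the frame of tray between -0.045 and 0.045 m and y of pot_e in the frame of tray between -0.105 and 0.105 m)) and contact force between the fingers and pot_a below 0.2 N and contact force between the fingers and pot_b below 0.2 N and contact force between the fingers and pot_c below 0.2 N and contact force between the fingers and pot_d below 0.2 N and contact force between the fingers and pot_e below 0.2 N and value of joint lid below 0.01 rad), for 0.2 s.
2. the lid is tugged up through its play while the slide is still where it started (value of joint lid above 0.012 rad and value of joint slide below 0.01 m and contact force between the fingers and coolbox above 0.3 N), for 0.05 s.
3. the lid is raised at least 0.65 rad by the gripper (value of joint lid above 0.65 rad and contact force between the fingers and coolbox above 0.3 N), for 0.2 s.
At the end, for the whole second after the job is handed in: The lid stands still at 0.65 rad or more, carried by the fingers alone (contact force above 0.3 N); exactly three pots stand upright on the tray's floor, inside its walls, and the other two stand within 30 mm of where they were (all of step 3 and x of pot_a in the frame of tray between -0.045 and 0.045 m and y of pot_a in the frame of tray between -0.105 and 0.105 m and z of pot_a in the frame of tray below 0.012 m and angle between pot_a's own z axis and vertical below 0.2 rad and linear speed of pot_a below 0.03 m/s and ((x of pot_b in the frame of tray between -0.045 and 0.045 m and y of pot_b in the frame of tray between -0.105 and 0.105 m and z of each of pot_b, pot_c in the frame of tray below 0.012 m and angle between each of pot_b, pot_c, pot_d, pot_e's own z axis and vertical below 0.2 rad and linear speed of each of pot_b, pot_c below 0.03 m/s and x of pot_c in the frame of tray between -0.045 and 0.045 m and y of pot_c in the frame of tray between -0.105 and 0.105 m and distance of each of pot_d, pot_e from where it was at the start of the episode below 0.03 m) or (x of pot_b in the frame of tray between -0.045 and 0.045 m and y of pot_b in the frame of tray between -0.105 and 0.105 m and z of each of pot_b, pot_d in the frame of tray below 0.012 m and angle between each of pot_b, pot_c, pot_d, pot_e's own z axis and vertical below 0.2 rad and linear speed of each of pot_b, pot_d below 0.03 m/s and distance of each of pot_c, pot_e from where it was at the start of the episode below 0.03 m and x of pot_d in the frame of tray between -0.045 and 0.045 m and y of pot_d in the frame of tray between -0.105 and 0.105 m) or (x of pot_b in the frame of tray between -0.045 and 0.045 m and y of pot_b in the frame of tray between -0.105 and 0.105 m and z of each of pot_b, pot_e in the frame of tray below 0.012 m and angle between each of pot_b, pot_c, pot_d, pot_e's own z axis and vertical below 0.2 rad and linear speed of each of pot_b, pot_e below 0.03 m/s and distance of each of pot_c, pot_d from where it was at the start of the episode below 0.03 m and x of pot_e in the frame of tray between -0.045 and 0.045 m and y of pot_e in the frame of tray between -0.105 and 0.105 m) or (distance of each of pot_b, pot_e from where it was at the start of the episode below 0.03 m and angle between each of pot_b, pot_c, pot_d, pot_e's own z axis and vertical below 0.2 rad and x of pot_c in the frame of tray between -0.045 and 0.045 m and y of pot_c in the frame of tray between -0.105 and 0.105 m and z of each of pot_c, pot_d in the frame of tray below 0.012 m and linear speed of each of pot_c, pot_d below 0.03 m/s and x of pot_d in the frame of tray between -0.045 and 0.045 m and y of pot_d in the frame of tray between -0.105 and 0.105 m) or (distance of each of pot_b, pot_d from where it was at the start of the episode below 0.03 m and angle between each of pot_b, pot_c, pot_d, pot_e's own z axis and vertical below 0.2 rad and x of pot_c in the frame of tray between -0.045 and 0.045 m and y of pot_c in the frame of tray between -0.105 and 0.105 m and z of each of pot_c, pot_e in the frame of tray below 0.012 m and linear speed of each of pot_c, pot_e below 0.03 m/s and x of pot_e in the frame of tray between -0.045 and 0.045 m and y of pot_e in the frame of tray between -0.105 and 0.105 m) or (distance of each of pot_b, pot_c from where it was at the start of the episode below 0.03 m and angle between each of pot_b, pot_c, pot_d, pot_e's own z axis and vertical below 0.2 rad and x of pot_d in the frame of tray between -0.045 and 0.045 m and y of pot_d in the frame of tray between -0.105 and 0.105 m and z of each of pot_d, pot_e in the frame of tray below 0.012 m and linear speed of each of pot_d, pot_e below 0.03 m/s and x of pot_e in the frame of tray between -0.045 and 0.045 m and y of pot_e in the frame of tray between -0.105 and 0.105 m)) and contact force between the fingers and pot_a below 0.2 N and contact force between the fingers and pot_b below 0.2 N and contact force between the fingers and pot_c below 0.2 N and contact force between the fingers and pot_d below 0.2 N and contact force between the fingers and pot_e below 0.2 N and value of joint lid below 1.31 rad and velocity of joint lid between -0.1 and 0.1 rad/s); the arm keeps its last pose, push and grip.
It fails at once if the scanner, stapler or stamp is moved by more than 30 mm (distance of any of scanner, stapler, stamp from where it was at the start of the episode above 0.03 m).
It also fails if it takes over 72 s, if anything falls off the work surface, if the arm or the gripper's body presses on something with over 40 N, if the wrist force passes 120 N, or if a joint passes its speed limit or range.

ROBOT

A 7-joint arm with a two-finger parallel gripper is mounted at the origin on the work surface. World frame = base frame: x ahead of the robot, y to its left, z up, the work surface at z = 0. Lengths are in m, angles in rad, forces in N, time in s.
With the tool pointing down it reaches from about 0.4 to 0.85 m from the base axis. Payload 6.9 kg.
Tool frame: the origin (TCP) lies midway between the tips of the shut fingers; the grasp point (between the pads) lies behind it (ctrl.pinch_z is the z of the grasp point in the tool frame, in m); z points along the fingers, y is the line along which they close (so a half turn about z gives the same grasp; the last joint's range is limited). The gripper opens to 85 mm and grips with 20 to 120 N. Pads are 22 mm wide; open, the fingers measure 114 mm over their backs; the gripper's body (76 mm by 85 mm) begins 54 mm behind the grasp point. The pads swing forward as they close: fully open they stand 13 mm farther back than shut.
Start: joints at [-1.091, 0.507, -0.238, 1.5, 0.126, 1.149, -0.155], TCP at [0.228, 0.582, 0.231] pointing down, gripper open.
Joint ranges: [-3.08, 3.08], [-0.24, 2.05], [-1.43, 1.35], [0, 2.5], [-1.52, 4.66], [0.17, 1.96], [-2.89, 2.89]. Speed limits (rad/s): [2.39, 2.39, 3.14, 3.14, 3.14, 3.14, 3.14].

INTERFACE

Orientations are given as a unit quaternion [w, x, y, z].
In Python, from station import ctrl, get_state, vision, ticket, models gives the robot as it stands. Calls block until the motion is done:
- ctrl.movep(position, orientation): joint-space move of the TCP to a pose.
- ctrl.movel(position, frame=None, max_speed=0.15): straight line of the TCP; frame=None keeps the orientation; max_speed is the mean speed in m/s.
- ctrl.set_joints(angles): joint-space move.
- ctrl.ungrasp() and ctrl.close_gripper(force=None): open the fingers fully, or close them until they stop; force is the grip in N (None keeps the last).
- ctrl.pause(seconds).
- ctrl.ik(position, orientation): joint angles nearest the present ones, or None.
- get_state(): the state.
- vision.grab_frame(name): name is "side" or "top" or "wrist"; returns (picture, depth): 384x512x3 uint8, blue, green, red; 384x512 float32, m along the optical axis (not along the pixel's ray), 0 where there is no reading.
- vision.camera_info(name): a dict with "mtx" (3x3 intrinsics, pixels), "R" (3x3) and "t" (3): a world point X has camera coordinates R X + t; the wrist camera has in their place "hand_eye" (4x4, takes a point from camera to tool coordinates, whose origin is the TCP and whose axes are the flange's). Camera axes: x right, y down, z forward; pixel columns grow to the right and rows downward; lengths in m; the calibration is good to about 2 mm. A picture is of the moment at which its call begins: read the wrist's pose just before it. camera_info takes no time and is no camera call.
A pose or a line that the arm cannot do raises ctrl.Unreachable and nothing moves.
- ticket.close_job(): hands the job in; it is judged then, once.
Trained networks look in the newest picture that a camera, given by its name, has taken for a name from the list of things; names that differ only in an ending like _2 or _b are one class to them, and where a whole thing is asked for, a point or a joint stands for the part that bears it (a point fixed in the world has none). Each returns a list of dicts, best first, with "p" (0 to 1); they miss things now and then, are a little off and sometimes report something else, mostly with a low value. They report only what shows in the picture. A call takes as long as a camera call.
- models.recognise(camera, target): "point" ([column, row] in pixels, amid what is visible of it).
- models.masks_of(camera, target): "mask" (384x512 bool, what is visible of it) and "point" ([column, row] in pixels, amid what is visible of it).
The state is a dict: "time": time; "qpos": joint angles; "qd": joint speeds; "tau": joint torques, N m; "tcp_pos": TCP position; "eef_rot": TCP orientation; "contact_force": force on the tool from outside, world axes, zero at the start; "wrist_torque": the same for the moment, N m; "width": finger opening in m; "gripper_force": force on a finger pad.
Only numpy, scipy, OpenCV 4.12 (cv2) and the standard library are available. Lean on these libraries where they do the work, as an engineer would, in place of code of your own. Each camera call takes 0.05 s, during which the arm holds its last target. There are 200 camera calls.

## Working session

There is one attempt and no reset: what is moved stays moved. The work goes in short steps, each a Python script; the robot and the scene stay as the last script left them, time stands still between calls to the robot, and variables do not carry over. Pictures are saved under pics/ and viewed, at most 10 in all, crops included, and the job is handed in when it is done.

```bash
mkdir -p pics; cat > h.py <<'E'
import numpy as np, cv2
from station import ctrl, get_state, vision, ticket, models
def world(cam, depth, mask):
    i=vision.camera_info(cam); K=np.array(i["mtx"]); R=np.array(i["R"]); t=np.array(i["t"])
    v,u=np.nonzero(mask&(depth>0)); z=depth[v,u]
    P=np.linalg.inv(K)@np.vstack([u*z,v*z,z])
    return (R.T@(P-t.reshape(3,1))).T
E
python3 - <<'E'
from h import *
s=get_state(); print(s["time"],s["tcp_pos"],s["eef_rot"],s["width"],ctrl.pinch_z)
for c in ["top","side"]:
    im,d=vision.grab_frame(c); cv2.imwrite(f"pics/{c}0.png",im); np.save(c+"0.npy",d)
    for n in ["pot_a","tray","coolbox","lid_handle","slide_tab","stamp","stapler","scanner"]:
        for r in models.masks_of(c,n)[:6]:
            P=world(c,d,r["mask"]); 
            print(c,n,round(r["p"],2),np.round(r["point"]),len(P), np.round(np.median(P,0),3) if len(P) else "", np.round(np.percentile(P,[3,97],axis=0),3).tolist() if len(P) else "")
E
```

```text
0.0 [0.22811712 0.58132246 0.23041553] [-1.38199008e-04  1.85805363e-01  9.82586150e-01 -8.98011216e-04] 0.08548094757519203 -0.0187
top pot_a 0.66 [197. 206.] 117 [0.498 0.218 0.058] [[0.481, 0.204, -0.005], [0.526, 0.236, 0.066]]
top pot_a 0.6 [224. 173.] 81 [0.611 0.114 0.062] [[0.601, 0.1, 0.019], [0.63, 0.129, 0.069]]
top pot_a 0.57 [174. 210.] 105 [0.48  0.301 0.059] [[0.465, 0.288, 0.006], [0.495, 0.32, 0.065]]
top pot_a 0.45 [221. 205.] 95 [0.495 0.127 0.058] [[0.48, 0.112, 0.003], [0.513, 0.147, 0.066]]
top pot_a 0.25 [207. 177.] 1375 [0.624 0.193 0.005] [[0.574, 0.079, -0.002], [0.672, 0.29, 0.02]]
top tray 0.22 [323. 188.] 4576 [ 0.542 -0.242  0.141] [[0.448, -0.373, 0.027], [0.645, -0.117, 0.15]]
top coolbox 0.62 [322. 190.] 4553 [ 0.542 -0.242  0.141] [[0.448, -0.373, 0.029], [0.644, -0.117, 0.15]]
top coolbox 0.32 [344. 206.] 50 [ 0.482 -0.307  0.152] [[0.474, -0.317, 0.143], [0.497, -0.298, 0.175]]
top lid_handle 0.84 [327. 186.] 3966 [ 0.549 -0.247  0.142] [[0.457, -0.369, 0.136], [0.645, -0.126, 0.15]]
top lid_handle 0.19 [224. 173.] 103 [0.614 0.114 0.062] [[0.601, 
[... 1055 characters left out ...]
[233. 270.] 1456 [0.629 0.207 0.004] [[0.579, 0.089, -0.002], [0.672, 0.298, 0.018]]
side coolbox 0.77 [267. 167.] 3988 [ 0.547 -0.155  0.136] [[0.452, -0.361, 0.006], [0.641, -0.105, 0.146]]
side lid_handle 0.85 [274. 153.] 2595 [ 0.551 -0.218  0.139] [[0.457, -0.361, 0.128], [0.644, -0.112, 0.16]]
side stamp 0.53 [208. 217.] 94 [0.745 0.013 0.013] [[0.733, -0.01, -0.002], [0.76, 0.026, 0.056]]
side stamp 0.35 [239. 243.] 203 [0.62  0.132 0.045] [[0.604, 0.065, 0.0], [0.645, 0.139, 0.067]]
side stapler 0.64 [275. 369.] 539 [0.469 0.541 0.037] [[0.433, 0.497, 0.004], [0.51, 0.586, 0.043]]
side scanner 0.81 [312. 128.] 256 [ 0.388 -0.565  0.026] [[0.366, -0.631, 0.003], [0.41, -0.472, 0.037]]
```

```bash
python3 - <<'E'
import cv2,numpy as np
a=cv2.imread("pics/top0.png")[120:280,90:450]; b=cv2.imread("pics/side0.png")[100:384,170:350]
a=cv2.resize(a,(800,356),interpolation=cv2.INTER_CUBIC)
cv2.imwrite("pics/c1.png",a)
E
```

```text
(no output)
```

View pics/c1.png

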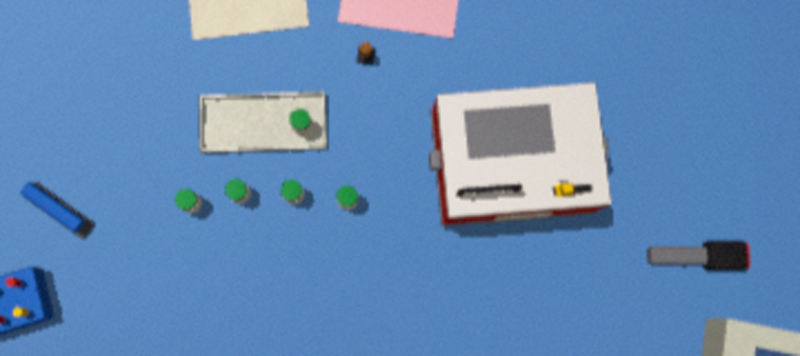

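```bash
python3 - <<'E'
from h import *
# fits from saved frames: pot caps, tray, lid, handle bar, slide tab
for c in ["top","side"]:
    im=cv2.imread(f"pics/{c}0.png"); d=np.load(c+"0.npy")
    H,W=d.shape; full=np.ones((H,W),bool); P=world(c,d,full); px=im[d>0].astype(int)
    box=lambda lo,hi: np.all((P>lo)&(P<hi),1)
    green=(px[:,1]>px[:,2]+25)&(px[:,1]>px[:,0]+15)
    m=box([.42,-.02,.052],[.70,.36,.075])
    Q=P[m]
    for x,y in [(.5,.227),(.62,.118),(.483,.309),(.498,.132),(.487,.04)]:
        q=Q[np.hypot(Q[:,0]-x,Q[:,1]-y)<.03]
        if len(q)>8: print(c,"pot",len(q),np.round((q.min(0)+q.max(0))/2,4),np.round(q.max(0)-q.min(0),3), np.round(np.median(q,0),4))
    white=px.min(1)>150
    for nm,lo,hi in [("tray",[.54,.05,.009],[.70,.33,.024]),("lidtop",[.4,-.42,.13],[.7,-.07,.147]),("bar",[.42,-.26,.163],[.55,-.1,.185]),("tab",[.42,-.36,.155],[.55,-.27,.18])]:
        q=P[box(lo,hi)]
        if len(q)<5: print(c,nm,len(q)); continue
        r=cv2.minAreaRect(q[:,:2].astype(np.float32)); print(c,nm,len(q),np.round(r[0],4),np.round(r[1],4),round(r[2],2),"z",np.round(np.percentile(q[:,2],[5,50,95]),4))
E
```

```text
top pot 70 [0.4987 0.2219 0.0607] [0.031 0.034 0.017] [0.4982 0.2207 0.0608]
top pot 76 [0.618  0.1157 0.0622] [0.034 0.034 0.017] [0.6175 0.114  0.0636]
top pot 75 [0.4822 0.3057 0.0596] [0.034 0.03  0.013] [0.4801 0.3054 0.0598]
top pot 73 [0.4968 0.1295 0.0617] [0.034 0.034 0.015] [0.4976 0.1277 0.06  ]
top pot 72 [0.485  0.0364 0.0605] [0.034 0.034 0.015] [0.4859 0.0345 0.0611]
top tray 315 [0.6161 0.1844] [0.2726 0.1298] 86.52 z [0.0092 0.0139 0.0219]
top lidtop 3756 [ 0.5514 -0.2493] [0.2013 0.2614] 4.18 z [0.1362 0.1413 0.1456]
top bar 80 [ 0.4815 -0.1878] [0.0099 0.0971] 4.51 z [0.1747 0.1791 0.1841]
top tab 23 [ 0.4871 -0.3095] [0.0145 0.0198] 86.81 z [0.1592 0.1714 0.1755]
side pot 92 [0.4995 0.2288 0.0587] [0.032 0.037 0.012] [0.4996 0.2295 0.0587]
side pot 89 [0.6203 0.1229 0.0608] [0.035 0.041 0.017] [0.6188 0.1239 0.0617]
side pot 99 [0.4849 0.3114 0.0589] [0.034 0.039 0.012] [0.484  0.3132 0.0581]
side pot 82 [0.5002 0.1335 0.0574] [0.033 0.037 0.011] [0.4986 0.1363 0.058 ]
side pot 73 [0.489  0.0415 0.0595] [0.032 0.035 0.013] [0.4882 0.0445 0.0583]
side tray 293 [0.6253 0.189 ] [0.101  0.2296] 1.18 z [0.0099 0.0153 0.0209]
side lidtop 2401 [ 0.5517 -0.2431] [0.1995 0.2754] 4.09 z [0.1336 0.1388 0.1436]
side bar 60 [ 0.4828 -0.1811] [0.0077 0.1043] 3.52 z [0.1668 0.1766 0.1815]
side tab 25 [ 0.4893 -0.3043] [0.0224 0.0222] 4.68 z [0.1561 0.1651 0.1713]
```

The top view shows the four loose pots in a row (about cols 174–246, row 205), the tray with pot_a at (224,173), and the box with its bar handle left and yellow tab right at (342,205). This matches the detections. Next I check reachability and move the first pot.

```bash
cat >> h.py <<'E'
from scipy.spatial.transform import Rotation as Rn
def quat(yaw, tilt=0., flip=0):
    """tool z down, tool y along world direction `yaw`; tilt about that frame's lateral axis: tool z leans back to -x (like the lid)"""
    c,s=np.cos(yaw),np.sin(yaw); y=np.array([c,s,0.]); z=np.array([0,0,-1.]); 
    if flip: y=-y
    M=np.column_stack([np.cross(y,z),y,z])
    M=Rn.from_rotvec(tilt*np.array([-s,c,0])).as_matrix()@M   # +rot about box y: lid opening
    q=Rn.from_matrix(M).as_quat(); return np.r_[q[3],q[:3]]
YAW=.073; C=np.array([.5515,-.246]); bx=np.array([np.cos(YAW),np.sin(YAW)]); by=np.array([-bx[1],bx[0]])
HINGE=np.r_[C+.1*bx,.12]
def boxpt(x,y,z): return np.r_[C+x*bx+y*by,z]
def bar(th):
    r=np.cos(th)*-.165+np.sin(th)*.055; z=np.sin(th)*.165+np.cos(th)*.055
    return HINGE+np.r_[r*bx+.065*by,z]
def tcp_for(p,q,d=None):  # TCP position putting the grasp point at p
    M=Rn.from_quat(np.r_[q[1:],q[0]]).as_matrix(); return p-M[:,2]*ctrl.pinch_z
def st():
    s=get_state(); print("t",round(s["time"],2),"tcp",np.round(s["tcp_pos"],4),"w",round(float(s["width"]),4),"F",np.round(s["contact_force"],2),"gf",np.round(s["gripper_force"],1)); return s
def pick_place(src,dst,q):
    ctrl.movep([*src,.15],q); ctrl.movel([*src,.026],max_speed=.15); st()
    ctrl.close_gripper(30); st()
    ctrl.movel([*src,.13],max_speed=.2); ctrl.movel([*dst,.13],max_speed=.2)
    ctrl.movel([*dst,.032],max_speed=.12); st()
    ctrl.ungrasp(); ctrl.movel([*dst,.14],max_speed=.2); st()
E
python3 - <<'E'
from h import *
for f in (0,1):
    for nm,p,q in [("pick",[.499,.2255,.026],quat(0,0,f)),("place",[.622,.252,.032],quat(0,0,f)),
      ("bar0",tcp_for(bar(0),quat(YAW,0,f)),quat(YAW,0,f))]+[(f"bar.8 tilt{t}",tcp_for(bar(.82),quat(YAW,t,f)),quat(YAW,t,f)) for t in (0,.25,.4,.6,.8)]:
        j=ctrl.ik(p,q); print(f,nm,np.round(p,3),None if j is None else np.round(j,2))
E
```

```text
0 pick [0.499 0.226 0.026] [-0.52  0.64  0.08  1.94 -0.09  0.56 -0.38]
0 place [0.622 0.252 0.032] [-0.45  0.77  0.06  1.59 -0.06  0.79 -0.37]
0 bar0 [ 0.482 -0.186  0.156] [-0.03  0.46  0.52  1.9  -0.3   0.86  0.71]
0 bar.8 tilt0 [ 0.574 -0.179  0.259] [-0.03  0.48  0.47  1.53 -0.23  1.19  0.56]
0 bar.8 tilt0.25 [ 0.57  -0.179  0.26 ] [ 0.02  0.61  0.38  1.31 -0.11  1.49  0.46]
0 bar.8 tilt0.4 [ 0.567 -0.18   0.261] [ 0.01  0.7   0.39  1.18 -0.08  1.67  0.45]
0 bar.8 tilt0.6 [ 0.564 -0.18   0.263] [ 0.04  0.82  0.35  1.02 -0.02  1.9   0.43]
0 bar.8 tilt0.8 [ 0.561 -0.18   0.265] None
1 pick [0.499 0.226 0.026] [-0.09  0.7  -0.6   1.94  0.61  0.69  2.07]
1 place [0.622 0.252 0.032] [-0.07  0.84 -0.64  1.58  0.59  0.92  2.22]
1 bar0 [ 0.482 -0.186  0.156] [-0.36  0.68  1.15  1.9  -0.72  1.05 -1.97]
1 bar.8 tilt0 [ 0.574 -0.179  0.259] [-0.34  0.68  1.15  1.53 -0.63  1.35 -2.2 ]
1 bar.8 tilt0.25 [ 0.57  -0.179  0.26 ] [-0.28  0.82  1.15  1.31 -0.54  1.62 -2.26]
1 bar.8 tilt0.4 [ 0.567 -0.18   0.261] [-0.25  0.9   1.15  1.19 -0.5   1.77 -2.28]
1 bar.8 tilt0.6 [ 0.564 -0.18   0.263] [-0.16  0.94  0.95  1.02 -0.33  1.93 -2.4 ]
1 bar.8 tilt0.8 [ 0.561 -0.18   0.265] None
```

```bash
python3 - <<'E'
from h import *
pick_place([.499,.2255],[.622,.252],quat(0))
E
```

```text
t 3.54 tcp [0.4995 0.2258 0.0266] w 0.085 F [ 0.65 -0.7  -0.04] gf 0.0
t 4.06 tcp [0.4992 0.2256 0.0266] w 0.0351 F [-0.55 -0.69  5.66] gf 29.6
t 6.47 tcp [0.6223 0.2521 0.0325] w 0.0356 F [ 0.64 -0.57  0.37] gf 30.1
t 7.71 tcp [0.6214 0.2518 0.1391] w 0.0853 F [-0.69 -0.27 -0.97] gf 0.0
```

```bash
python3 - <<'E'
from h import *
pick_place([.4985,.1315],[.622,.187],quat(0))
q=quat(YAW); ctrl.movep(boxpt(-.065,.065,.26),q); st()
for c in ["side","top"]:
    im,d=vision.grab_frame(c); np.save(c+"1.npy",d); cv2.imwrite(f"pics/{c}1.png",im)
    for r in models.masks_of(c,"pot_a")[:6]:
        P=world(c,d,r["mask"]); print(c,round(r["p"],2),np.round(r["point"]),np.round(np.median(P,0),3),np.round(np.percentile(P,[3,97],axis=0),3).tolist())
a=cv2.imread("pics/side1.png")[90:330,170:350]
cv2.imwrite("pics/c2.png",cv2.resize(a,None,fx=2.4,fy=2.4,interpolation=cv2.INTER_CUBIC))
E
```

```text
t 9.41 tcp [0.4991 0.1318 0.0264] w 0.0857 F [0.14 0.7  0.39] gf 0.0
t 9.92 tcp [0.4988 0.1316 0.0266] w 0.0352 F [-1.17 -0.84  5.41] gf 29.6
t 12.38 tcp [0.6224 0.187  0.0325] w 0.0352 F [ 0.68 -0.46 -0.59] gf 30.1
t 13.62 tcp [0.6214 0.1869 0.1391] w 0.0853 F [-0.42  0.42 -0.82] gf 0.0
t 15.15 tcp [ 0.4826 -0.1846  0.2595] w 0.0854 F [0.57 0.32 0.17] gf 0.0
side 0.71 [240. 241.] [0.619 0.131 0.056] [[0.604, 0.061, 0.0], [0.637, 0.139, 0.066]]
side 0.71 [233. 274.] [0.621 0.265 0.052] [[0.606, 0.239, 0.004], [0.637, 0.273, 0.068]]
side 0.65 [283. 227.] [0.488 0.052 0.043] [[0.472, 0.029, 0.001], [0.505, 0.06, 0.062]]
side 0.63 [275. 300.] [0.484 0.323 0.047] [[0.468, 0.302, 0.004], [0.5, 0.33, 0.062]]
side 0.47 [236. 258.] [0.619 0.2   0.056] [[0.605, 0.176, 0.015], [0.635, 0.209, 0.066]]
side 0.44 [291. 138.] [ 0.485 -0.299  0.15 ] [[0.477, -0.317, 0.136], [0.496, -0.289, 0.171]]
top 0.66 [223. 173.] [0.615 0.113 0.063] [[0.6, 0.098, 0.011], [0.633, 0.129, 0.069]]
top 0.6 [205. 176.] [0.615 0.182 0.062] [[0.603, 0.167, 0.012], [0.635, 0.2, 0.07]]
```

View pics/c2.png

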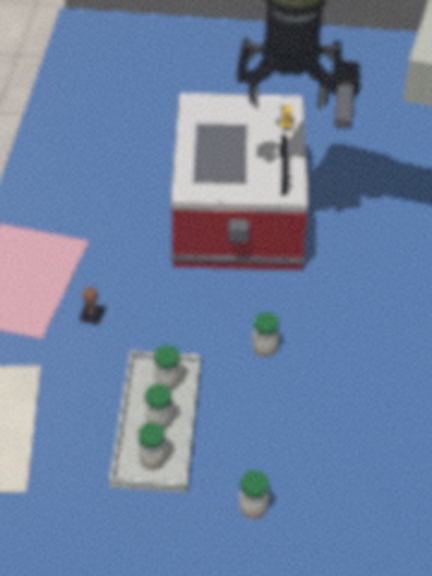

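The view shows three upright pots in the tray (crop (165,365), (158,405), (150,445)) and two left at (265,330) and (253,490). Step 1 looks met, so I grip the handle and tug.

```bash
python3 - <<'E'
from h import *
q=quat(YAW); p=tcp_for(bar(0),q)
ctrl.movel(p,max_speed=.1); st(); ctrl.close_gripper(50); s=st(); p0=np.array(s["tcp_pos"])
for dz in (.002,.004,.006,.008,.010):
    ctrl.movel(p+[0,0,dz],max_speed=.02); ctrl.pause(.1); s=st()
    if abs(s["contact_force"][2])>20: print("caught"); break
E
```

```text
t 16.53 tcp [ 0.4823 -0.1861  0.1568] w 0.0851 F [ 0.06 -0.32 -0.01] gf 0.0
t 17.23 tcp [ 0.4823 -0.1859  0.1565] w 0.0082 F [1.38 0.48 0.89] gf 48.7
t 17.57 tcp [ 0.4829 -0.1858  0.1583] w 0.0083 F [ 5.51 -0.28 -4.14] gf 48.7
t 17.93 tcp [ 0.4836 -0.1858  0.1604] w 0.0084 F [ 7.14 -0.89 -6.28] gf 48.7
t 18.27 tcp [ 0.4843 -0.1858  0.1624] w 0.0083 F [10.03 -0.16 -6.8 ] gf 48.7
t 18.62 tcp [ 0.4851 -0.1857  0.1645] w 0.0081 F [10.89  0.64 -8.38] gf 48.7
t 18.98 tcp [ 0.4859 -0.1857  0.1666] w 0.0083 F [14.56 -0.58 -9.09] gf 48.7
```

The bar rose 10 mm along the lid's arc (x shifted 3.6 mm, matching a lid turn of about 0.06 rad) with no hard stop. The lid is therefore free and the slide stays untouched. I continue on the arc and watch the force.

```bash
python3 - <<'E'
from h import *
for th in np.arange(.06,.861,.05):
    q=quat(YAW,.5*th); ctrl.movel(tcp_for(bar(th),q),q,max_speed=.05); s=st()
    if np.linalg.norm(s["contact_force"])>30: print("stop",th); break
E
```

```text
t 19.23 tcp [ 0.4849 -0.1857  0.1655] w 0.008 F [ 3.99 -0.29 -4.65] gf 49.5
t 19.54 tcp [ 0.488  -0.1855  0.1739] w 0.008 F [ 3.95 -0.42 -5.33] gf 49.6
t 19.86 tcp [ 0.4911 -0.1852  0.1815] w 0.0077 F [ 4.39 -1.18 -6.31] gf 49.6
t 20.18 tcp [ 0.4948 -0.1849  0.1893] w 0.0083 F [ 3.26 -0.09 -5.16] gf 49.4
t 20.49 tcp [ 0.4987 -0.1846  0.1966] w 0.0082 F [ 3.11 -0.41 -5.24] gf 49.5
t 20.81 tcp [ 0.5031 -0.1843  0.2038] w 0.0084 F [ 2.11 -0.81 -5.31] gf 49.5
t 21.12 tcp [ 0.5078 -0.1839  0.2108] w 0.0081 F [ 0.23  0.11 -4.44] gf 49.6
t 21.44 tcp [ 0.5131 -0.1836  0.2179] w 0.008 F [-1.63  1.73 -2.51] gf 49.5
t 21.76 tcp [ 0.5184 -0.1832  0.2242] w 0.0082 F [-3.71  1.3  -1.5 ] gf 49.6
t 22.07 tcp [ 0.5241 -0.1827  0.2303] w 0.0081 F [-5.11  1.05 -0.28] gf 49.7
t 22.39 tcp [ 0.5304 -0.1823  0.2366] w 0.0079 F [-5.89  2.16  2.83] gf 49.6
t 22.71 tcp [ 0.5367 -0.1818  0.2421] w 0.0085 F [-6.76  1.78  3.39] gf 49.7
t 23.02 tcp [ 0.5432 -0.1813  0.2473] w 0.008 F [-6.09  2.61  4.65] gf 49.8
t 23.34 tcp [ 0.5503 -0.1808  0.2525] w 0.0086 F [-7.6   2.71  6.42] gf 49.7
t 23.66 tcp [ 0.5575 -0.1802  0.2571] w 0.008 F [-6.79  2.84  6.53] gf 49.7
t 23.98 tcp [ 0.5648 -0.1797  0.2612] w 0.0084 F [-5.8   2.88  6.37] gf 49.8
t 24.29 tcp [ 0.5725 -0.1791  0.2652] w 0.0079 F [-6.48  3.94  8.7 ] gf 49.6
```

```bash
python3 - <<'E'
from h import *
ctrl.pause(.5); st()
im,d=vision.grab_frame("side"); cv2.imwrite("pics/c3.png",cv2.resize(im[70:330,150:400],None,fx=2.2,fy=2.2,interpolation=cv2.INTER_CUBIC))
P=world("side",d,np.ones(d.shape,bool)); loc=(P-HINGE)@np.column_stack([np.r_[bx,0],np.r_[by,0],[0,0,1]])
m=(loc[:,0]>-.17)&(loc[:,0]<-.01)&(loc[:,1]>-.12)&(loc[:,1]<.0)&(loc[:,2]>.03)&(loc[:,2]<.25)
print(m.sum(),"lid slope",np.arctan(-np.polyfit(loc[m,0],loc[m,2],1)[0]))
print("pots",[np.round(np.median(world("side",d,r["mask"]),0),3).tolist() for r in models.masks_of("side","pot_a") if r["p"]>.4])
E
```

```text
t 24.79 tcp [ 0.5724 -0.1791  0.2652] w 0.0081 F [-6.32  3.56  8.07] gf 49.6
368 lid slope 0.7087717865622766
pots [[0.489, 0.052, 0.04], [0.484, 0.323, 0.049], [0.62, 0.2, 0.057], [0.621, 0.265, 0.052], [0.618, 0.132, 0.052]]
```

View pics/c3.png

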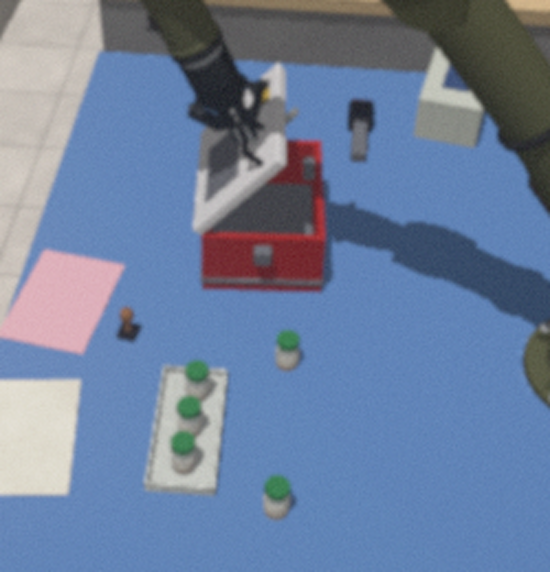

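The side view shows the lid wide open with the fingers on the bar (about (245,110)), three pots in the tray, and two pots, the stamp and the scanner in place. The grip's position puts the lid at about 0.86 rad. The depth fit gives 0.71 and includes some gripper pixels. Both are above 0.65, so I hand in.

```bash
python3 -c "
from h import *
print(ticket.close_job()); st()"
```

```text
the job is handed in; nothing more can be done
None
the job is handed in; nothing more can be done
```

The job is handed in: the tray holds three upright pots, the tug showed the lid was not caught so the slide stayed untouched, and the lid is held open at about 0.86 rad (rougher depth check 0.71, limit 0.65) in the gripper; the verdict was not shown.

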